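# Reverse the hold-down arm of a bench sampler

## Task

Change the sampler's reversible hold-down arm over to its blue working end: lift the arm off the brass pivot pin, turn it end for end, and refit it with its orange end on the pin and its blue end over the black port, between the two red guide posts. Lower it fully home, flat on the deck, rather than dropping it, and leave the other things in place.

Things in the scene. Friction and masses are not known exactly. Their poses are not given: they have to be found in the camera images.
- sampler: White bench instrument 260 x 340 x 100 mm (its x, y, z), fixed to the bench, place and yaw vary. Origin: centre of its underside, z up. Its top is a flat grey deck 230 x 310 mm, 100 mm above the origin. At yaw 0 its +x side (orange-framed black screen) faces away from the robot. The jar and the cap stand on the deck near its +x edge.
- pin (a point): Foot of the brass pivot pin, at deck height, at x 0, y -60 mm of the sampler. The pin is fixed and upright: 10 mm diameter, 30 mm tall, its top 8 mm tapering to 3.6 mm diameter.
- port (a point): Centre of the round black port (52 mm, dark rim 72 mm, flush with the deck), at deck height, at x 0, y +60 mm of the sampler: 120 mm from the pin. Two fixed red guide posts, 10 mm diameter, 24 mm tall, their tops tapering over 7 mm, stand 29 mm either side of it along the sampler's x: 48 mm apart, for the arm's 34 mm end.
- holder: Loose hold-down arm, about 0.16 kg, 154 mm long: grey bar 20 mm wide, 12 mm thick; at its ends a blue and an orange round boss (34 mm diameter, 12 mm thick) 120 mm apart, each with a 13 mm hole right through. Origin: underside centre of the blue hole; +x to the orange hole, z up. Starts flat on the deck, blue end on the pin, swung 0.5 to 1.0 rad off the port, anticlockwise from above.
- grip (a point): Centre of the black grip block on the arm's middle, 56 mm long along the arm, 20 mm wide like the bar, its top 42 mm above the arm's underside. This point is 60 mm from either hole, 27 mm above the underside.
- blue_hole (a point): Centre of the blue end's hole, on the arm's underside.
- orange_hole (a point): Centre of the orange end's hole, on the arm's underside.
- jar: Bystander: small loose amber jar with a white lid, 36 mm diameter, 55 mm tall, standing on the deck. Origin: centre of its underside.
- cap: Bystander: loose white disc-shaped cap, 48 mm diameter, 20 mm tall, lying on the deck. Origin: centre of its underside.
- tip_rack: Bystander: loose red and pink pipette-tip rack, 85 x 125 x 57 mm, on the bench at the right (-y). Origin: centre of its underside.
- spray_bottle: Bystander: loose green spray bottle with a white head, 64 mm diameter, 177 mm tall, on the bench at the left (+y). Origin: centre of its underside.
There are look-alikes about, which are no part of the job. Of the things like the holder, leave any that is purple; of the rest the smaller one is meant.

How it is judged (in metres and radians):
On the way, in this order (a step that is already met when the one before it is completed fails the run):
1. the arm is lifted clear of the pivot pin, both of its holes above the pin's tip (z of each of blue_hole, orange_hole in the frame of sampler above 0.131 m), for 0.1 s.
2. the arm is back on the pin, turned end for end and fully down: orange end on the pin, blue end over the port (horizontal distance between orange_hole and pin below 0.004 m and horizontal distance between blue_hole and port below 0.012 m and z of each of orange_hole, blue_hole in the frame of sampler below 0.104 m and angle between holder's own z axis and vertical below 0.06 rad), for 0.2 s.
At the end, for the whole second after the job is handed in: The orange hole is on the pin (within 4 mm of its axis) and the blue hole over the port (within 12 mm of its centre), both ends down to within 4 mm of the deck, the arm right side up and flat within 0.06 rad, released and at rest (all of step 2 and linear speed of holder below 0.02 m/s and angular speed of holder below 0.1 rad/s and contact force between the fingers and holder below 0.1 N); the robot touches nothing.
It fails at once if the arm is dropped (moves faster than 0.5 m/s with no finger touching it) (linear speed of holder above 0.5 m/s and contact force between the fingers and holder below 0.05 N).
It fails at once if a bystander (jar, cap, tip rack, spray bottle) is moved by more than 30 mm or tipped by more than 0.4 rad (distance of any of jar, cap, tip_rack, spray_bottle from where it was at the start of the episode above 0.03 m or angle between any of jar, cap, tip_rack, spray_bottle's own z axis and vertical above 0.4 rad).
It also fails if it takes over 38 s, if anything falls off the work surface, if the arm or the gripper's body presses on something with over 40 N, if the wrist force passes 120 N, or if a joint passes its speed limit or range.

## Robot

A 6-joint arm with a two-finger parallel gripper is mounted at the origin on the work surface. World frame = base frame: x ahead of the robot, y to its left, z up, the work surface at z = 0. Lengths are in m, angles in degrees, forces in N, time in s.
With the tool pointing down it reaches from about 0.375 to 0.9 m from the base axis. Payload 3.1 kg.
Tool frame: the origin (TCP) lies on the centre line of the jaws, within the pads' length; the fingertips stand finger_overhang ahead of it and the grasp point (between the pads) lies 5 mm behind it (finger_overhang is the distance from the TCP to the fingertips, in m); z points along the fingers, y is the line along which they close (so a half turn about z gives the same grasp; the last joint's range is limited). The gripper opens to 87 mm and grips with 3 to 60 N. Pads are 19 mm wide; open, the fingers measure 117 mm over their backs; the gripper's body (75 mm by 190 mm) begins 51 mm behind the grasp point.
Start: joints at [-81.102, 30.224, 82.088, -0, 67.689, -10.227], TCP at [0.205, -0.59, 0.237] pointing down, gripper open.
Joint ranges: [-176.69, 176.69], [-43.24, 126.21], [12.49, 139.97], [-82, 262], [0, 151.66], [-163.58, 163.58]. Speed limits (degrees/s): [159.86, 159.86, 180, 180, 180, 180].

## Interface

Orientations are given as a 3x3 rotation matrix whose columns are the frame's x, y, z axes.
In Python, from rig import read_state, capture, calibration, hand_in, finger_overhang gives the robot as it stands.
- The arm moves only by the tool send_rows, never from a script. Its argument "plan" is a list of rows, each a list of 5 numbers: the closure in counts, from 0 (fully open) to 255 (shut), then the shift along the tool's x, y, z in m, then the turn about the tool's z in rad. A call has 1 to 20 rows; each row shifts and turns the commanded pose from where the row before left it, along the tool's axes as they then stand; what a row does not reach is not made up. A row lasts 1/12 s, in which the tool goes at most 41.7 mm and 7.16 degrees, less where a joint would pass 70% of its speed; a pose out of reach is approached as far as the arm can. A call is refused whole if a number of a shift passes 0.0417 or a number of a turn 0.125, either way. A call with a gripper value outside its range is refused whole. The fingers move at their own pace and stop on an object; the grip force is fixed at half the most. Time passes only in rows, so rows that do not move let the fingers close. It gives the time, the measured TCP pose, the force, the opening and the grip force at its end, in the units of the state.
- read_state(): the state, without advancing time (a new reading comes with each control period).
- capture(name): name is "scene" or "top" or "wrist"; returns (picture, depth): 420x560x3 uint8, blue, green, red; 420x560 float32, m along the optical axis (not along the pixel's ray), 0 where there is no reading.
- calibration(name): a dict with "fx", "fy", "cx", "cy" (pixels), "xyz" and "rotation" of the camera in the world. Camera axes: x right, y down, z forward; pixel columns grow to the right and rows downward; lengths in m; the calibration is good to about 2 mm. A picture is of the moment at which its call begins: read the wrist's pose just before it. calibration takes no time and is no camera call; for the wrist camera it gives the pose at the moment of the call.
- hand_in(): hands the job in; it is judged then, once.
The state is a dict: "time_s": time; "joint_positions": joint angles; "qvel": joint speeds; "tau": joint torques, N m; "position": TCP position; "tcp_rot": TCP orientation; "force": force on the tool from outside, world axes, zero at the start; "moment": the same for the moment, N m; "opening": opening from 0.0 (shut) to 1.0 (fully open); "grasp_force": force on a finger pad.
Only numpy, scipy, OpenCV 4.12 (cv2) and the standard library are available. Lean on these libraries where they do the work, as an engineer would, in place of code of your own. Each camera call takes 0.05 s, during which the arm holds its last target. There are 200 camera calls.

## Working session

There is one attempt and no reset: what is moved stays moved. The work goes in short steps, Python scripts to look and compute and a tool call to move; the robot and the scene stay as the last step left them, time stands still between calls to the robot, and variables do not carry over. Pictures are saved under pics/ and viewed, at most 10 in all, crops included, and the job is handed in when it is done.

Besides the shell and the picture viewer there is one more tool, called after ">>>" as name([rows], argument=value, ...), one row to a line, values as JSON. send_rows: Moves the arm, as the interface text tells. Its arguments: {"type":"object","properties":{"plan":{"type":"array","items":{"type":"array","items":{"type":"number"}}}},"required":["plan"]}

```bash
mkdir -p pics; ls; python3 - <<'E'
from rig import *
import cv2,numpy as np
np.set_printoptions(precision=4,suppress=True)
s=read_state();print(s['time_s'],s['position'],s['tcp_rot'],s['opening'],finger_overhang)
for n in("top","scene"):
    p,d=capture(n);c=calibration(n);cv2.imwrite(f"pics/{n}0.png",p);np.savez(f"{n}0.npz",p=p,d=d,R=c["rotation"],t=c["xyz"],k=[c[q] for q in("fx","fy","cx","cy")]);print(n,c)
E
```

```text
pics
0.0 [ 0.2047 -0.5898  0.2356] [[ 0.9448  0.3276 -0.0004]
 [ 0.3276 -0.9448  0.0021]
 [ 0.0004 -0.0021 -1.    ]] 1.0008704428812432 0.014
top {'fx': 538.7878923337454, 'fy': 538.7878923337454, 'cx': 282.84402748480204, 'cy': 218.0078967986931, 'xyz': array([ 0.307 , -0.0128,  1.9015]), 'rotation': array([[-0.0215, -0.9832,  0.1811],
       [-0.9996,  0.0241,  0.0124],
       [-0.0165, -0.1807, -0.9834]])}
scene {'fx': 400.89987910162137, 'fy': 400.89987910162137, 'cx': 273.3954119781018, 'cy': 205.53400950700438, 'xyz': array([ 1.1665, -0.4221,  1.0167]), 'rotation': array([[ 0.6122,  0.6317, -0.4757],
       [ 0.7907, -0.4822,  0.3772],
       [ 0.0089, -0.607 , -0.7947]])}
```

View pics/top0.png

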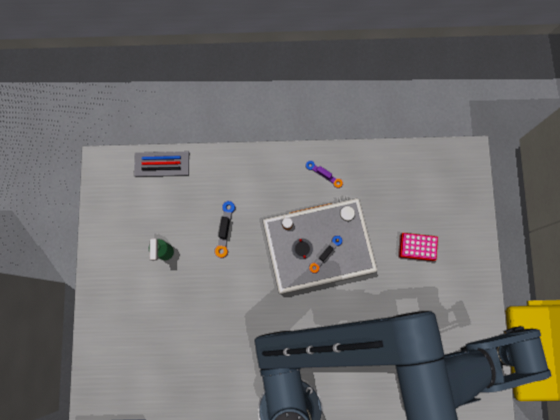

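View pics/scene0.png

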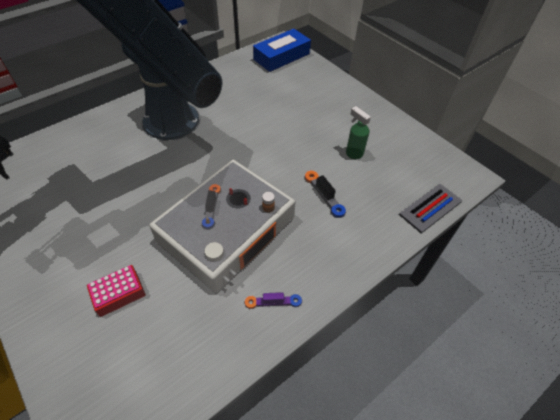

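The top view shows the sampler centred near (319,246) with the port at (302,248). The holder's blue end is at (337,240), its orange end at (314,268) and its grip at (327,254). The scene view agrees. The bigger twin at (225,230) and the purple one both lie off the sampler.

```bash
cat > h.py <<'E'
import cv2,numpy as np
np.set_printoptions(precision=4,suppress=True)
def plane(u,v,z,R,t,k):
    r=R@np.array([(u-k[2])/k[0],(v-k[3])/k[1],1]);return t+r*(z-t[2])/r[2]
def blobs(p,lo,hi,box,amin=8):
    m=cv2.inRange(cv2.cvtColor(p,cv2.COLOR_BGR2HSV),np.array(lo),np.array(hi))
    x0,y0,x1,y1=box;q=np.zeros_like(m);q[y0:y1,x0:x1]=m[y0:y1,x0:x1]
    n,l,s,c=cv2.connectedComponentsWithStats(q)
    return [(c[i],s[i]) for i in range(1,n) if s[i,4]>=amin]
COL=dict(blue=((105,120,60),(125,255,255)),orange=((5,150,120),(18,255,255)),red=((0,150,60),(4,255,255)),black=((0,0,0),(180,255,45)))
E
python3 - <<'E'
from h import *
for n,box in(("top",(255,190,385,300)),("scene",(145,160,300,285))):
    f=np.load(n+"0.npz");p,d,R,t,k=[f[q] for q in("p","d","R","t","k")]
    print(n)
    for c,(lo,hi) in COL.items():
        for ce,s in blobs(p,lo,hi,box,4):
            u,v=ce;z={'blue':.112,'orange':.112,'red':.112,'black':.1}[c]
            print(c,ce,s, plane(u,v,z,R,t,k)[:2], "depthz",(t+R@np.array([(u-k[2])/k[0],(v-k[3])/k[1],1])*d[int(round(v)),int(round(u))])[2])
f=np.load("top0.npz");p,d,R,t,k=[f[q] for q in("p","d","R","t","k")]
v,u=np.mgrid[:420,:560];P=np.stack([(u-k[2])/k[0],(v-k[3])/k[1],np.ones_like(d)],-1)*d[...,None]@R.T+t
m=((P[...,2]>.085)&(P[...,2]<.135)&(u>255)&(u<385)&(v>190)&(v<300)).astype(np.uint8)
n,l,s,c=cv2.connectedComponentsWithStats(m);i=1+s[1:,4].argmax()
r=cv2.minAreaRect(np.array(P[l==i][:,:2]*1000,np.float32));print("deck rect mm",r,np.median(P[l==i][:,2]))
E
```

```text
top
blue [336.8657 240.0448] [332 236  10  10  67] [ 0.5571 -0.1694] depthz 0.12824942612246115
orange [313.8871 267.6935] [310 263   9  10  62] [ 0.4664 -0.0897] depthz 0.09870886005637147
red [300.4 239.8] [300 239   2   3   5] [ 0.5608 -0.0475] depthz 0.1268019787954906
red [304. 256.] [303 255   3   3   7] [ 0.5061 -0.058 ] depthz 0.12309263390138958
black [301.979  248.1329] [296 241  13  15 143] [ 0.5341 -0.0523] depthz 0.10335750601905191
black [326.1279 253.1628] [320 246  13  16  86] [ 0.5152 -0.1328] depthz 0.14295206764537927
scene
blue [207.8824 222.7451] [203 218  11   9  51] [ 0.5628 -0.172 ] depthz 0.11350833522053694
orange [215.025 187.55 ] [210 185  10   7  40] [ 0.4684 -0.0882] depthz 0.10444890862246992
orange [257.5357 239.0536] [240 222  36  35  56] [ 0.6882 -0.0952] depthz 0.08853623108332709
red [244.7143 200.1429] [244 198   2   5   7] [ 0.5596 -0.0461] depthz 0.11690113282569892
black [237.5338 197.8243] [230 192  17  13 148] [ 0.5319 -0.0528] depthz 0.09922811946116228
black [258.2007 246.2883] [244 229  29  35 274] [ 0.7014 -0.103 ] depthz 0.057721608008939884
deck rect mm ((545.18212890625, -109.54228210449219), (263.7312927246094, 339.92791748046875), 11.414739608764648) 0.0991686868475885
```

>>> send_rows([
  [0,0.0221,-0.0167,-0.0025,0],
  [0,0.0221,-0.0167,-0.0025,0],
  [0,0.0221,-0.0167,-0.0025,0],
  [0,0.0221,-0.0167,-0.0025,0],
  [0,0.0221,-0.0167,-0.0025,0],
  [0,0.0221,-0.0167,-0.0025,0],
  [0,0.0221,-0.0167,-0.0025,0],
  [0,0.0221,-0.0167,-0.0025,0],
  [0,0.0221,-0.0167,-0.0025,0],
  [0,0.0221,-0.0167,-0.0025,0],
  [0,0.0221,-0.0167,-0.0025,0],
  [0,0.0221,-0.0167,-0.0025,0],
  [0,0.0221,-0.0167,-0.0025,0],
  [0,0.0221,-0.0167,-0.0025,0],
  [0,0.0221,-0.0167,-0.0025,0],
  [0,0.0221,-0.0167,-0.0025,0],
  [0,0.0221,-0.0167,-0.0025,0],
  [0,0.0221,-0.0167,-0.0025,0],
  [0,0.0221,-0.0167,-0.0025,0],
  [0,0.0221,-0.0167,-0.0025,0],
])

```text
time_s: 1.77
position: [0.5133, -0.1287, 0.2863]
tcp_rot: [[0.945, 0.328, -0.001], [0.328, -0.945, 0.0], [-0.001, -0.001, -1.0]]
force: [-0.2, -0.3, 0.0]
opening: 0.998
grasp_force: 0.0
```

>>> send_rows([
  [120,0,0,0,0.107],
  [120,0,0,0,0.107],
  [120,0,0,0,0.107],
  [120,0,0,0,0.107],
  [120,0,0,0,0.107],
  [120,0,0,0,0.107],
  [120,0,0,0,0.107],
  [120,0,0,0,0.107],
  [120,0,0,0,0.107],
  [120,0,0,0,0.107],
  [120,0,0,0,0],
  [120,0,0,0,0],
])

```text
time_s: 2.77
position: [0.5127, -0.13, 0.2862]
tcp_rot: [[0.743, -0.669, -0.001], [-0.669, -0.743, 0.0], [-0.001, 0.0, -1.0]]
force: [0.3, -0.5, -0.3]
opening: 0.532
grasp_force: 0.0
```

```bash
cat > w.py <<'E'
from rig import *
from h import *
import sys
s=read_state();c=calibration("wrist");p,d=capture("wrist");n=sys.argv[1];cv2.imwrite(f"pics/{n}.png",p)
R,t,k=c["rotation"],c["xyz"],[c[q] for q in("fx","fy","cx","cy")]
np.savez(n+".npz",p=p,d=d,R=R,t=t,k=k,pos=s['position'],rot=s['tcp_rot'])
print(s['time_s'],s['position'],s['tcp_rot'][:,1],s['opening'],s['joint_positions']);print(R,t,k)
E
python3 w.py w1
```

```text
2.7667 [ 0.5127 -0.13    0.2862] [-0.6694 -0.7429  0.0002] 0.5323871674972481 [-26.3386  19.4439  92.2787   0.0024  68.3276 105.6844]
[[-0.6697 -0.7134 -0.2062]
 [-0.7426  0.6431  0.1868]
 [-0.0007  0.2782 -0.9605]] [ 0.5703 -0.1797  0.4344] [304.5154962021117, 304.5154962021117, 280.2033095198476, 216.07363129820087]
```

View pics/w1.png

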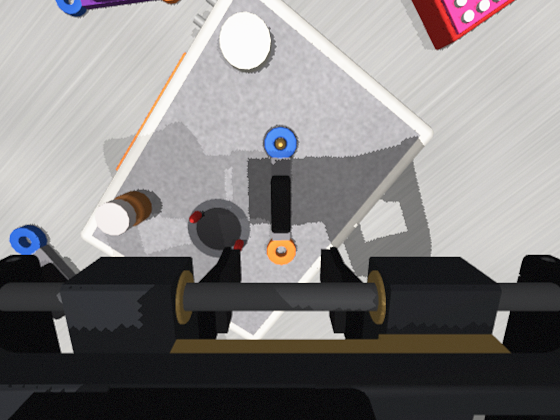

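```bash
cat > m.py <<'E'
from h import *
import sys
f=np.load(sys.argv[1]+".npz");p,d,R,t,k=[f[q] for q in("p","d","R","t","k")]
box=[int(a) for a in sys.argv[2].split(",")]
z=dict(blue=.112,orange=.112,red=.112,black=.1)
for c,(lo,hi) in COL.items():
    for ce,s in blobs(p,lo,hi,box,60):
        u,v=ce; x0,y0,w,h=s[:4]; b=(x0+(w-1)/2,y0+(h-1)/2)
        print(c,ce,s,plane(*ce,z[c],R,t,k)[:2],"bbox c",plane(*b,z[c],R,t,k)[:2], "size", np.linalg.norm(plane(x0-.5,b[1],z[c],R,t,k)-plane(x0+w-.5,b[1],z[c],R,t,k)),
          'depth z',(t+R@np.array([(u-k[2])/k[0],(v-k[3])/k[1],1])*d[int(round(v)),int(round(u))])[2])
E
python3 m.py w1 150,110,330,268
```

```text
blue [280.1724 142.3262] [264 127  33  31 702] [ 0.5598 -0.17  ] bbox c [ 0.5602 -0.1701] size 0.03397664379332962 depth z 0.12883445738960692
orange [280.7182 251.3695] [267 240  29  25 479] [ 0.4696 -0.0894] bbox c [ 0.4688 -0.0891] size 0.033092572256803204 depth z 0.1009692971256303
red [195.0505 216.6465] [189 211  13  12  99] [ 0.5635 -0.0469] bbox c [ 0.5636 -0.0469] size 0.014338985699255997 depth z 0.11919888172494925
red [238.1233 244.4658] [234 240   9  10  73] [ 0.5081 -0.0592] bbox c [ 0.5082 -0.0591] size 0.010196813786473786 depth z 0.1158759979779933
black [280.4102 203.5799] [ 271  175   20   58 1102] [ 0.5093 -0.1247] bbox c [ 0.5093 -0.1249] size 0.02259298173881293 depth z 0.1429208348093614
black [221.1781 249.0264] [197 223  43  45 758] [ 0.5151 -0.0359] bbox c [ 0.5212 -0.0367] size 0.050560961929314974 depth z 0.10085481159044085
black [325.05  258.575] [321 250   9  18 160] [ 0.4236 -0.1191] bbox c [ 0.4237 -0.1191] size 0.010718851349306089 depth z 0.28570657409141376
black [170.4555 262.0108] [150 257  42  11 461] [0.5439 0.021 ] bbox c [0.5439 0.021 ] size 0.05023146135790054 depth z 0.35102414307172497
```

>>> send_rows([
  [120,0.001,-0.0014,0.02,0],
  [120,0,0,0.025,0],
  [120,0,0,0.025,0],
  [120,0,0,0.025,0],
  [120,0,0,0.025,0],
  [120,0,0,0.02,0],
  [120,0,0,0.014,0],
  [120,0,0,0.01,0],
  [120,0,0,0,0],
  [120,0,0,0,0],
  [255,0,0,0,0],
  [255,0,0,0,0],
  [255,0,0,0,0],
  [255,0,0,0,0],
  [255,0,0,0,0],
  [255,0,0,0,0],
  [255,0,0,0,0],
  [255,0,0,0,0],
])

```text
time_s: 4.32
position: [0.5148, -0.13, 0.1231]
tcp_rot: [[0.741, -0.671, 0.0], [-0.671, -0.741, -0.001], [0.001, 0.0, -1.0]]
force: [-1.3, -0.4, 6.0]
opening: 0.232
grasp_force: 30.0
```

>>> send_rows([
  [255,0,0,-0.005,0],
  [255,0,0,-0.008,0],
  [255,0,0,-0.01,0],
  [255,0,0,-0.01,0],
  [255,0,0,-0.01,0],
  [255,0,0,-0.01,0],
  [255,0,0,-0.01,0],
  [255,0,0,-0.007,0],
  [255,0,0,0,0],
  [255,0,0,0,0],
])

```text
time_s: 5.15
position: [0.5148, -0.1298, 0.1931]
tcp_rot: [[0.741, -0.671, 0.001], [-0.671, -0.741, -0.0], [0.001, -0.0, -1.0]]
force: [0.6, 0.4, -2.0]
opening: 0.228
grasp_force: 30.0
```

```bash
python3 w.py w2; sed -i 's/^z=dict.*/e=float(sys.argv[3]) if len(sys.argv)>3 else 0\nz=dict(blue=.112+e,orange=.112+e,red=.112,black=.1)/' m.py; python3 m.py w2 120,60,400,300 0.07
```

```text
5.15 [ 0.5148 -0.1298  0.1931] [-0.6715 -0.741  -0.0003] 0.22817636568818084 [-26.2176  26.382   98.2226   0.0018  55.3292 105.9636]
[[-0.6717 -0.7122 -0.204 ]
 [-0.7408  0.6453  0.1865]
 [-0.0012  0.2764 -0.9611]] [ 0.572  -0.1796  0.3414] [304.5154962021117, 304.5154962021117, 280.2033095198476, 216.07363129820087]
blue [280.1061 159.5456] [ 249  128   63   61 2696] [ 0.5607 -0.1691] bbox c [ 0.5614 -0.1696] size 0.032534052606088056 depth z 0.10042125727210766
red [167.1263 249.6111] [158 242  19  15 198] [ 0.5639 -0.0482] bbox c [ 0.5643 -0.0486] size 0.015387177345080312 depth z 0.11634737071139556
black [280.1255 259.0512] [ 233  223   95   63 3865] [ 0.4923 -0.1069] bbox c [ 0.4959 -0.1099] size 0.08127890885433398 depth z 0.21313842387560208
black [183.3124 272.8078] [ 120  238  114   62 4881] [ 0.5394 -0.0356] bbox c [ 0.5461 -0.0342] size 0.09902797647311809 depth z 0.2646990541367614
black [365.7142 277.3935] [ 327  257   73   43 2897] [ 0.4291 -0.1507] bbox c [ 0.4303 -0.1486] size 0.06391367882938746 depth z 0.2674314863977819
```

View pics/w2.png

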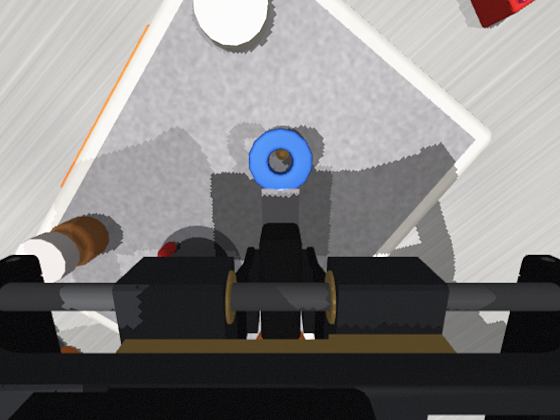

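The arm is held in the jaws with its blue ring at (280,160), and the pin shows through the hole. I'll raise it, turn part way and look at the bare pin.

>>> send_rows([
  [255,0,0,-0.01,0],
  [255,0,0,-0.01,0],
  [255,0,0,0,-0.06],
  [255,0,0,0,-0.12],
  [255,0,0,0,-0.12],
  [255,0,0,0,-0.12],
  [255,0,0,0,-0.12],
  [255,0,0,0,-0.06],
  [255,0,0,0,0],
  [255,0,0,0,0],
])

```text
time_s: 6.03
position: [0.5149, -0.1298, 0.2131]
tcp_rot: [[0.991, -0.137, 0.001], [-0.137, -0.991, -0.0], [0.001, 0.0, -1.0]]
force: [0.8, 0.3, -1.4]
opening: 0.226
grasp_force: 30.0
```

```bash
python3 w.py w3;  python3 m.py w3 120,60,450,255 0.09
```

```text
6.0333 [ 0.5149 -0.1298  0.2131] [-0.1375 -0.9905  0.0002] 0.2263558691446135 [-26.2189  24.7805  97.05     0.0026  58.1317  71.6804]
[[-0.1378 -0.952  -0.2734]
 [-0.9905  0.1322  0.0391]
 [-0.0011  0.2762 -0.9611]] [ 0.591  -0.1392  0.3613] [304.5154962021117, 304.5154962021117, 280.2033095198476, 216.07363129820087]
blue [280.1447 159.5851] [ 249  128   63   62 2668] [ 0.5758 -0.1369] bbox c [ 0.5763 -0.1369] size 0.03252537874020477 depth z 0.098663778164581
red [173.8441 178.8172] [165 172  19  15 186] [ 0.5637 -0.0467] bbox c [ 0.5635 -0.0468] size 0.015649875126458927 depth z 0.11846532293681947
red [201.7143 240.3095] [195 232  15  17 168] [ 0.5077 -0.0582] bbox c [ 0.5079 -0.0585] size 0.013080718103216283 depth z 0.1177233346440058
black [191.1304 207.7623] [ 163  177   62   58 2377] [ 0.5351 -0.0514] bbox c [ 0.5368 -0.054 ] size 0.05484475107915512 depth z 0.1000736595495752
black [279.8832 240.6871] [ 246  223   69   32 1438] [ 0.4935 -0.125 ] bbox c [ 0.4956 -0.1254] size 0.06293880317973159 depth z 0.23130666863599017
```

View pics/w3.png

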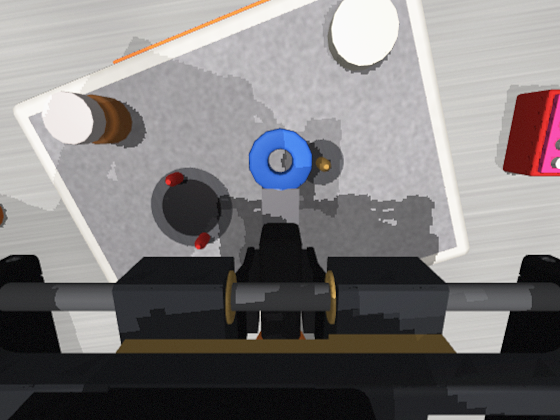

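```bash
python3 - <<'E'
from h import *
f=np.load("w3.npz");p,d,R,t,k=[f[q] for q in("p","d","R","t","k")]
hs=cv2.cvtColor(p,cv2.COLOR_BGR2HSV)
W=lambda u,v:t+R@np.array([(u-k[2])/k[0],(v-k[3])/k[1],1])*d[v,u]
print("ring z",[W(u,v)[2] for u,v in((259,160),(302,160),(280,140),(270,142))],"bar",W(280,205))
m=((hs[...,0]>12)&(hs[...,0]<30)&(hs[...,1]>100))[145:185,312:345]
v,u=np.nonzero(m);v+=145;u+=312
for a in sorted(zip(u,v)):print(a,p[a[1],a[0]],W(*a).round(4))
for q in((324,164),(325,165),(326,166),(327,166)):print(q,plane(*q,.130,R,t,k))
E
```

```text
ring z [np.float64(0.20181552597820465), np.float64(0.20205678256542098), np.float64(0.20221222226348878), np.float64(0.20195246632709282)] bar [ 0.552  -0.1335  0.2026]
(np.int64(316), np.int64(160)) [39 58 71] [ 0.5615 -0.1654  0.0999]
(np.int64(316), np.int64(161)) [35 64 82] [ 0.5609 -0.1651  0.1024]
(np.int64(316), np.int64(162)) [32 65 84] [ 0.5604 -0.1647  0.1053]
(np.int64(316), np.int64(163)) [33 65 85] [ 0.5595 -0.1647  0.1046]
(np.int64(316), np.int64(164)) [37 64 81] [ 0.5587 -0.1646  0.1048]
(np.int64(317), np.int64(159)) [36 67 85] [ 0.5624 -0.1662  0.102 ]
(np.int64(317), np.int64(160)) [35 68 89] [ 0.5619 -0.1658  0.1046]
(np.int64(317), np.int64(161)) [34 67 87] [ 0.5614 -0.1654  0.1073]
(np.int64(317), np.int64(162)) [37 69 87] [ 0.5608 -0.1651  0.1095]
(np.int64(317), np.int64(163)) [32 65 83] [ 0.5603 -0.1648  0.1122]
(np.int64(317), np.int64(164)) [34 65 84] [ 0.5594 -0.1648  0.1108]
(np.int64(317), np.int64(165)) [30 62 80] [ 0.5587 -0.1646  0.1117]
(np.int64(317), np.int64(166)) [34 61 77] [ 0.5579 -0.1645  0.1119]
(np.int64(318), np.int64(158)) [37 64 82] [ 0.
[... 9688 characters left out ...]
 0.1289]
(np.int64(329), np.int64(166)) [38 75 96] [ 0.5589 -0.1718  0.129 ]
(np.int64(329), np.int64(167)) [37 70 91] [ 0.5581 -0.1718  0.1284]
(np.int64(329), np.int64(168)) [40 68 85] [ 0.5571 -0.172   0.1265]
(np.int64(330), np.int64(163)) [58 79 96] [ 0.5604 -0.1735  0.1241]
(np.int64(330), np.int64(164)) [52 77 94] [ 0.5598 -0.1732  0.1252]
(np.int64(330), np.int64(165)) [49 77 93] [ 0.5592 -0.173   0.1261]
(np.int64(330), np.int64(166)) [46 72 90] [ 0.5582 -0.1732  0.1244]
(np.int64(330), np.int64(167)) [47 64 80] [ 0.5575 -0.1731  0.1249]
(324, 164) [ 0.5611 -0.1681  0.13  ]
(325, 165) [ 0.5602 -0.1688  0.13  ]
(326, 166) [ 0.5594 -0.1694  0.13  ]
(327, 166) [ 0.5593 -0.1702  0.13  ]
```

The deck is unobstructed and the bare pin tip shows at (326,166), which gives x 0.559, y -0.169, z 0.130 as expected. The posts are at (174,179) and (202,240). Next I'll finish the turn and centre the arm.

>>> send_rows([
  [255,0.0142,-0.0111,0,0],
  [255,0.0142,-0.0112,0,0],
  [255,0,0,0,-0.06],
  [255,0,0,0,-0.12],
  [255,0,0,0,-0.12],
  [255,0,0,0,-0.12],
  [255,0,0,0,-0.12],
  [255,0,0,0,-0.12],
  [255,0,0,0,-0.12],
  [255,0,0,0,-0.12],
  [255,0,0,0,-0.12],
  [255,0,0,0,-0.12],
  [255,0,0,0,-0.12],
  [255,0,0,0,-0.12],
  [255,0,0,0,-0.12],
  [255,0,0,0,-0.12],
  [255,0,0,0,-0.12],
  [255,0,0,0,-0.12],
  [255,0,0,0,-0.055],
  [255,0,0,0,0],
])

```text
time_s: 7.75
position: [0.5458, -0.1115, 0.2127]
tcp_rot: [[-0.206, 0.979, -0.0], [0.979, 0.206, -0.0], [-0.0, -0.0, -1.0]]
force: [-0.4, -0.7, -1.3]
opening: 0.224
grasp_force: 30.0
```

```bash
python3 w.py w4;  python3 m.py w4 120,60,450,255 0.09; python3 - <<'E'
from rig import *
from h import *
p,d=capture("scene");cv2.imwrite("pics/s4.png",cv2.resize(p[150:290,140:310],None,fx=4,fy=4))
E
```

```text
7.75 [ 0.5458 -0.1115  0.2127] [ 0.9785  0.2062 -0.    ] 0.2238118379380928 [-23.0414  26.7224  93.4004  -0.0027  59.879  -34.9396]
[[ 0.9786  0.1979  0.0567]
 [ 0.2059 -0.9408 -0.2693]
 [ 0.0001  0.2752 -0.9614]] [ 0.5314 -0.0363  0.3609] [304.5154962021117, 304.5154962021117, 280.2033095198476, 216.07363129820087]
blue [279.8824 159.3638] [ 248  128   64   62 2746] [ 0.5343 -0.0511] bbox c [ 0.534  -0.0507] size 0.03294919586616272 depth z 0.10031380873537088
orange [389.725  93.2  ] [382  84  20  27  80] [ 0.5801 -0.009 ] bbox c [ 0.5814 -0.0105] size 0.00976189454645202 depth z 0.1288845565178463
orange [426.3116 186.3913] [418 132  17 116 138] [ 0.6129 -0.049 ] bbox c [ 0.6133 -0.0506] size 0.009001722815046409 depth z 0.09124047685226483
red [244.1083 149.05  ] [239 143  12  13 120] [ 0.5063 -0.0574] bbox c [ 0.5066 -0.0573] size 0.009596143262438872 depth z 0.12373938966660922
red [316.8425 149.4488] [311 144  13  12 127] [ 0.5633 -0.0458] bbox c [ 0.5634 -0.0458] size 0.010400847335104435 depth z 0.12256739228222385
black [276.1333 160.8444] [269 151  15  20 225] [ 0.5334 -0.0625] bbox c [ 0.5332 -0.0622] size 0.012702940204389945 depth z 0.09989295382756047
black [279.9201 240.6506] [ 246  223   70   32 1414] [ 0.5513 -0.1323] bbox c [ 0.5514 -0.1301] size 0.06372052048349784 depth z 0.2302291186369071
```

View pics/w4.png

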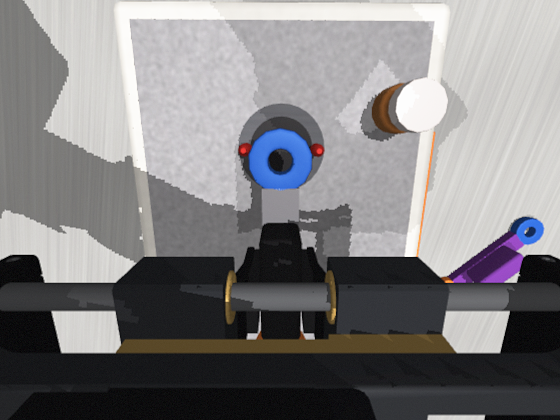

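View pics/s4.png

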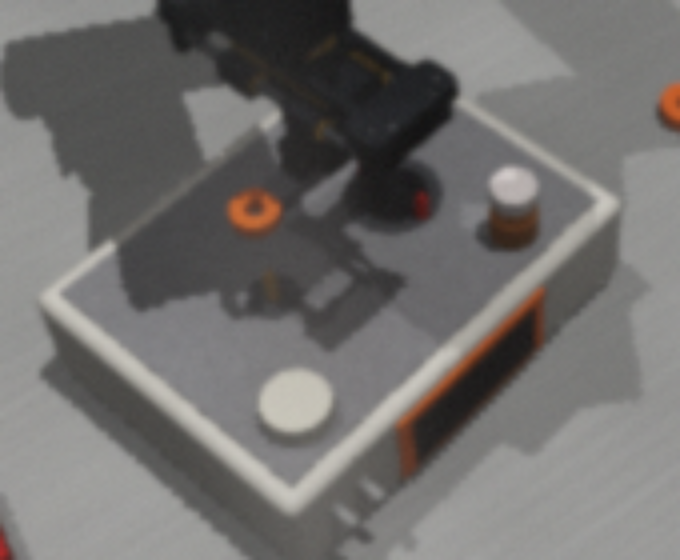

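The wrist view has the blue ring at (280,159), centred between the posts at (244,149) and (317,149). The scene crop has the orange ring at (254,210), above the pin at (270,285). I'll lower it onto the pin and check the force.

>>> send_rows([
  [255,0,0,0.01,0],
  [255,0,0,0.012,0],
  [255,0,0,0.01,0],
  [255,0,0,0.008,0],
  [255,0,0,0.005,0],
  [255,0,0,0.005,0],
  [255,0,0,0.005,0],
  [255,0,0,0.004,0],
  [255,0,0,0.004,0],
  [255,0,0,0.004,0],
  [255,0,0,0.003,0],
  [255,0,0,0,0],
  [255,0,0,0,0],
])

```text
time_s: 8.93
position: [0.5458, -0.1115, 0.1425]
tcp_rot: [[-0.206, 0.978, -0.0], [0.978, 0.206, 0.0], [0.0, -0.0, -1.0]]
force: [0.5, 0.1, -1.7]
opening: 0.227
grasp_force: 30.0
```

```bash
python3 w.py w5;  python3 m.py w5 150,60,450,255 0.02 | grep -E "blue|red"; python3 - <<'E'
from rig import *
from h import *
s=read_state();print(s['force'],s['moment'])
p,d=capture("scene");cv2.imwrite("pics/s5.png",cv2.resize(p[150:290,140:310],None,fx=4,fy=4))
E
```

```text
8.9333 [ 0.5458 -0.1115  0.1425] [ 0.9785  0.2065 -0.0001] 0.22661429536498687 [-23.0364  32.4307  96.9109   0.0029  50.6671 -34.9544]
[[ 0.9785  0.1982  0.0567]
 [ 0.2062 -0.9408 -0.2692]
 [-0.      0.2751 -0.9614]] [ 0.5313 -0.0363  0.2907] [304.5154962021117, 304.5154962021117, 280.2033095198476, 216.07363129820087]
blue [279.7048 159.4283] [ 248  128   64   62 2774] [ 0.5342 -0.0511] bbox c [ 0.534  -0.0507] size 0.032906678244807565 depth z 0.10137044552345362
red [231.5387 156.9859] [222 148  21  19 284] [ 0.507  -0.0574] bbox c [ 0.5072 -0.0573] size 0.012142320095899288 depth z 0.12254223384362117
red [330.6312 157.5461] [321 149  20  18 282] [ 0.5631 -0.0459] bbox c [ 0.5631 -0.0459] size 0.011569091345420807 depth z 0.12229513109604065
[ 0.7953  0.9661 -0.9223] [-0.015  -0.1139 -0.0407]
```

View pics/s5.png

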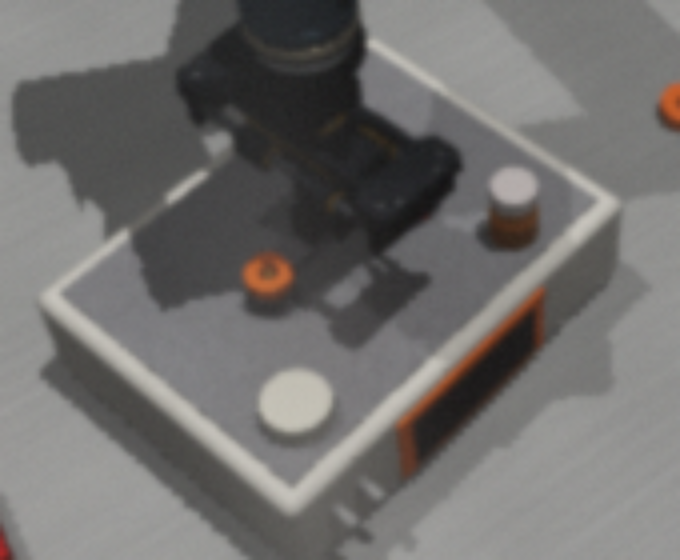

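The orange ring sits on the pin at (268,270), the pin tip shows through the hole, and there is no side force. I'll take it the rest of the way down.

>>> send_rows([
  [255,0,0,0.004,0],
  [255,0,0,0.004,0],
  [255,0,0,0.004,0],
  [255,0,0,0.003,0],
  [255,0,0,0.002,0],
  [255,0,0,0.001,0],
  [255,0,0,0.001,0],
  [255,0,0,0,0],
  [255,0,0,0,0],
])

```text
time_s: 9.78
position: [0.5459, -0.1115, 0.1236]
tcp_rot: [[-0.207, 0.978, 0.0], [0.978, 0.207, -0.0], [-0.0, 0.0, -1.0]]
force: [0.1, -0.4, -0.9]
opening: 0.224
grasp_force: 30.0
```

>>> send_rows([
  [255,0,0,0.0005,0],
  [255,0,0,0.0005,0],
  [255,0,0,0,0],
  [255,0,0,0,0],
])

```text
time_s: 10.12
position: [0.546, -0.1116, 0.1231]
tcp_rot: [[-0.207, 0.978, 0.001], [0.978, 0.207, -0.0], [-0.0, 0.001, -1.0]]
force: [-1.0, 0.6, 4.5]
opening: 0.227
grasp_force: 30.0
```

In firm contact with the deck, so I'll release, let it settle and back straight up.

>>> send_rows([
  [190,0,0,0,0],
  [150,0,0,0,0],
  [120,0,0,0,0],
  [120,0,0,0,0],
  [120,0,0,0,0],
  [120,0,0,0,0],
  [120,0,0,-0.01,0],
  [120,0,0,-0.02,0],
  [120,0,0,-0.03,0],
  [120,0,0,-0.03,0],
  [120,0,0,-0.03,0],
  [120,0,0,-0.03,0],
  [120,0,0,-0.01,0],
  [120,0,0,0,0],
  [120,0,0,0,0],
])

```text
time_s: 11.37
position: [0.5455, -0.1113, 0.2826]
tcp_rot: [[-0.207, 0.978, 0.0], [0.978, 0.207, -0.0], [-0.0, 0.0, -1.0]]
force: [-0.7, -0.2, 0.1]
opening: 0.535
grasp_force: 0.0
```

```bash
python3 w.py w6;  python3 m.py w6 150,60,450,268 0 | grep -E "blue|red|orange"; python3 - <<'E'
from rig import *
from h import *
f=np.load("w6.npz");d,R,t,k=[f[q] for q in("d","R","t","k")]
def W(u,v):return (t+R@np.array([(u-k[2])/k[0],(v-k[3])/k[1],1])*d[v,u])[2]
b=blobs(f["p"],*COL["blue"],(150,60,450,268),60)
print([W(int(c[0])+o,int(c[1])) for c,_ in b for o in(-11,11)])
p,_=capture("scene");cv2.imwrite("pics/s6.png",np.hstack([cv2.resize(p[150:290,140:310],(400,330)),cv2.resize(f["p"],(400,330))]))
E
```

```text
11.3667 [ 0.5455 -0.1113  0.2826] [0.9784 0.2065 0.0002] 0.5354841500401323 [-23.0366  21.9369  88.8322   0.0004  69.2142 -34.9564]
[[ 0.9785  0.1981  0.0571]
 [ 0.2062 -0.9407 -0.2694]
 [ 0.0004  0.2754 -0.9613]] [ 0.5309 -0.0361  0.4308] [304.5154962021117, 304.5154962021117, 280.2033095198476, 216.07363129820087]
blue [280.2186 144.4831] [264 129  33  31 741] [ 0.5342 -0.0511] bbox c [ 0.5339 -0.0507] size 0.03365358799162414 depth z 0.10057470123831824
orange [395.8084 190.8683] [388 132  16 125 167] [ 0.6645 -0.0728] bbox c [ 0.6652 -0.0762] size 0.017073520261211922 depth z 0.08872163851839054
orange [280.7426 253.9451] [267 243  29  25 474] [ 0.5596 -0.1689] bbox c [ 0.5602 -0.1701] size 0.032779872473092074 depth z 0.12283027196487589
red [252.5263 144.8816] [248 141  11   9  76] [ 0.5066 -0.0573] bbox c [ 0.5071 -0.0574] size 0.011227049972199817 depth z 0.12361719606048266
red [309.1067 145.0667] [304 141  11   9  75] [ 0.5632 -0.0456] bbox c [ 0.5631 -0.0456] size 0.01122850996587981 depth z 0.12389611389752764
[np.float64(0.112426521191972), np.float64(0.11281282490781369)]
```

View pics/s6.png

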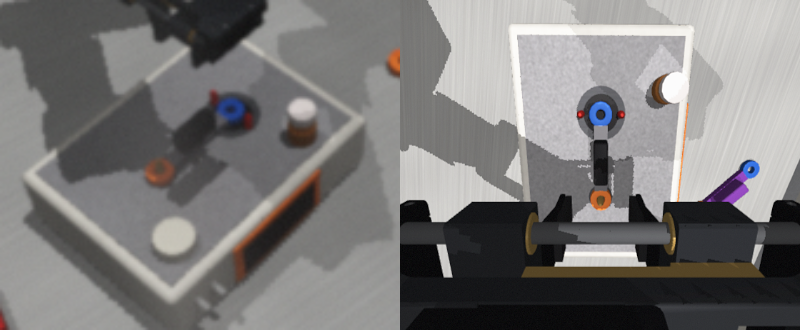

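The arm lies flat with its orange end on the pin (159,172 in the scene half) and its blue end between the posts (231,108). The boss tops are at 0.112 m, and the jar and cap are where they were.

```bash
python3 -c "
from rig import *
print(hand_in())"
```

```text
the job is handed in; nothing more can be done
None
```

I turned the hold-down arm end for end and refitted it: orange end on the pin, blue end over the port between the red posts, lowered flat on the deck and released. I handed it in at about 11.5 s of the 38 s allowed; no verdict came back.

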